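# Load the lathe lubricator and hold its bayonet lid at half turn

### The job

Get the lathe's lubricator ready for bleeding: take the slim filter candle from the pin block and push it down into the narrow bore in the pot's neck until its head sits on the bore. Then drop the bayonet lid over it with its lugs through the two gaps in the neck's collar until it sits fully down, turn it clockwise (seen from above) half way to the lock, so that its grip points at the long ridges, and never so far that it rides onto the lock catch. The lid springs back by itself, so finish while still gripping the lid and holding it steady at half turn; leave everything else where it is.

Things in the scene. Friction and masses are not known exactly. Their poses are not given: they have to be found in the camera images.
- pot: Fixed grey round lubricator pot, 116 mm across up to a shoulder at 86 mm, foot 140 mm across; origin at the centre of its underside, z up. On it a steel neck 60 mm across, level top at 110 mm, with a narrow bore in its axis.
- bore (a point): Centre of the bore's mouth, on the pot's axis at 110 mm: vertical bore 11 mm wide, 64 mm deep, mouth widened by a 3 mm chamfer.
- collar (a point): On the pot's axis at 105 mm, axes as the pot's. Top of a collar round the neck, 73 mm across, 5 mm thick, with two opposite gaps 40 degrees wide centred on the pot's +x and -x: the lid's lugs go down there, then turn under the collar. Stops allow at most 9 degrees anticlockwise.
- half_mark (a point): Middle of one long radial ridge on the pot's shoulder, 51 mm from the axis, 48 degrees clockwise (from above) of the gap at +x: half way. A twin lies opposite. Other marks: a single short stud at each gap (entry), a pair of studs 96 degrees clockwise (lock).
- catch (a point): One of two sprung balls under the collar (its twin is opposite), the lock catch, 77 degrees clockwise of the gap. The lid's lugs begin to touch them when the lid is turned about 60 degrees clockwise and ride over their tops at about 66.
- lid: Loose aluminium bayonet lid, 85 mm across, 60 mm high, 0.13 to 0.24 kg, standing mouth down on the table; origin at the centre of its lower edge, z up. Skirt 78 mm wide and 18 mm deep inside, flat shoulder at 23 mm. Works the same turned by 180 degrees. Fully down on the pot its origin is 92 mm above the pot's.
- lid_grip (a point): Middle of the lid's upright hollow grip, on its axis 42 mm above its origin. The grip is 50 mm long along the lid's x, 30 mm thick along y, flat-sided, 23 to 60 mm above the origin: hold it across the 30 mm. Hollow inside for the candle's head: 44 by 24 mm, up to 56 mm.
- lid_lug (a point): One of the lid's two lugs, inside its lower edge on the lid's +x (twin on -x), in line with the grip: 13 mm wide, 6 mm high, 65 mm between the inner faces of the two. They enter with the lid's x along the pot's x, either way round, within about 8 degrees and 2.5 mm.
- ring (a joint): Spring ring under the collar, pushed round by the lid's lugs: 0 at rest, grows (rad) with clockwise turning. Once touched it reads the lid's clockwise angle from entry less 0.16. Half way 0.68, catch ridden over about 1.0, lock 1.52. It pushes back with 0.05 N m at 0, 0.10 half way.
- candle: Loose filter candle, 45 g, upright in the pin block: brass rod 9 mm thick, 60 mm long, pointed foot; above it a steel head 14 mm thick, 28 mm high (slimmest, tallest head there). Origin at the foot, z up; head from 60 to 88 mm. In the block its origin is 6 mm above the table, the head on the block's top; home in the pot 50 mm above the pot's origin.
- rack: Fixed wooden pin block, 50 mm (x) by 160 mm (y) by 66 mm high, three square holes 11 mm wide, 63 mm deep along its y at -55, 0 and 55 mm; origin at the centre of its underside. The candle stands in any one of them, gauges in the others.
- gauge_wide: Bystander: steel pin with a flat head 26 mm wide and 10 mm high, in the pin block. Origin at its foot.
- gauge_mid: Bystander: steel pin with a dark head 20 mm wide and 14 mm high, in the pin block. Origin at its foot.
- chuck_key: Bystander: dark steel T-shaped chuck key lying on the table, 80 by 80 mm, 12 mm thick.
- blank: Bystander: upright stone cylinder, 60 mm across, 75 mm high.
- stone_vase: Bystander: turned stone vase, 72 mm across, 85 mm high.
- paste_jar: Bystander: jar, 56 mm across, 75 mm high.
- wrench: Bystander: wrench, 170 mm long, lying across in front of the robot at its left. Origin under its middle.
- dust_brush: Bystander: brush, 170 mm long, lying across in front of the robot at its right. Origin under its middle.
Things that resemble listed ones, but are neither listed nor needed, are in the scene too. Leave any green or red look-alike of the lid alone.

How it is judged (in metres and radians):
On the way, in this order (a step that is already met when the one before it is completed fails the run):
1. the candle is home in the bore of the pot and let go (z of candle in the frame of pot between 0.047 and 0.0535 m and horizontal distance between candle and pot below 0.003 m and angle between candle's own z axis and vertical below 0.06 rad and contact force between the fingers and candle below 0.1 N), for 0.2 s.
2. the lid sits fully down on the neck, lugs through the gaps (z of candle in the frame of pot between 0.047 and 0.0535 m and horizontal distance between candle and pot below 0.003 m and angle between each of candle, lid's own z axis and vertical below 0.06 rad and z of lid in the frame of pot below 0.0945 m and horizontal distance between lid and pot below 0.0045 m), for 0.1 s.
At the end, for the whole second after the job is handed in: Candle home in the bore (3.5 mm of full depth, 3 mm of the axis, upright); lid fully down (2.5 mm) and centred (4.5 mm), turned 48 degrees clockwise from entry within about 11 (ring 0.48 to 0.88 rad), steady, gripped with over 2 N (all of step 2 and value of joint ring between 0.48 and 0.88 rad and angle between the x axis of lid and the x axis of pot, either way round between 0.62 and 1.06 rad and contact force between the fingers and lid above 2 N and linear speed of lid below 0.02 m/s and angular speed of lid below 0.15 rad/s); the arm keeps its last pose, push and grip.
It fails at once if the lid is turned onto the lock catch (ring past 1.02 rad) (value of joint ring above 1.02 rad).
It fails at once if a bystander is moved more than 30 mm (distance of any of gauge_wide, gauge_mid, chuck_key, blank, stone_vase, paste_jar, wrench, dust_brush from where it was at the start of the episode above 0.03 m).
It also fails if it takes over 64 s, if anything falls off the work surface, if the arm or the gripper's body presses on something with over 40 N, if the wrist force passes 120 N, or if a joint passes its speed limit or range.

### The arm

A 6-joint arm with a two-finger parallel gripper is mounted at the origin on the work surface. World frame = base frame: x ahead of the robot, y to its left, z up, the work surface at z = 0. Lengths are in mm, angles in rad, forces in N, time in s.
With the tool pointing down it reaches from about 350 to 875 mm from the base axis. Payload 4.2 kg.
Tool frame: the origin (TCP) lies midway between the tips of the shut fingers; the grasp point (between the pads) lies 19 mm behind it; z points along the fingers, y is the direction in which the jaws open and shut (so a half turn about z gives the same grasp; the last joint's range is limited). The gripper opens to 85 mm and grips with 20 to 120 N. Pads are 22 mm wide; open, the fingers measure 114 mm over their backs; the gripper's body (76 mm by 85 mm) begins 54 mm behind the grasp point. The pads swing forward as they close: fully open they stand 13 mm farther back than shut.
Start: joints at [-0.853, 0.385, 0.008, 0, -1.194, -0.259], TCP at [276.807, -560.337, 231.312] pointing down, gripper open.
Joint ranges: [-3.14, 3.14], [-1.21, 2.06], [-1.07, 1.41], [-3.16, 2.05], [-2.99, -0.16], [-3.1, 3.1]. Speed limits (rad/s): [2.79, 2.79, 3.14, 3.14, 3.14, 3.14].

### API

Orientations are given as a unit quaternion [x, y, z, w].
In Python, from bench import arm gives the robot as it stands.
- The arm moves only by the tool servo_tool, never from a script. Its argument "rows" is a list of rows, each an object of numbers: "fingers": the finger opening in cm, from 0 to 8.54; "x", "y", "z": the shift along the tool's x, y, z in cm; "turn": the turn about the tool's z in degrees. A call has 1 to 10 rows; each row shifts and turns the commanded pose from where the row before left it, along the tool's axes as they then stand; what a row does not reach is not made up. A row lasts 1/12 s, in which the tool goes at most 41.7 mm and 7.16 degrees, less where a joint would pass 70% of its speed; a pose out of reach is approached as far as the arm can. A call is refused whole if a number of a shift passes 4.17 or a number of a turn 7.16, either way. A call with a gripper value outside its range is refused whole. The fingers move at their own pace and stop on an object; the grip force is fixed at half the most. Time passes only in rows, so rows that do not move let the fingers close. It gives the time, the measured TCP pose, the force and the opening at its end, in the units of the state.
- arm.read_state(): the state, without advancing time (a new reading comes with each control period).
- arm.get_image(name): name is "side" or "top"; returns (picture, depth): 400x640x3 uint8, red, green, blue; 400x640 float32, mm along the optical axis (not along the pixel's ray), 0 where there is no reading.
- arm.camera_model(name): a dict with "fx", "fy", "cx", "cy" (pixels), "k1" (the pictures are not rectified: a ray, as slopes to the right and down, at radius r is drawn at 1 + k1 r^2 times it, then the intrinsics apply), "pose" (4x4, takes a point from camera to world coordinates). Camera axes: x right, y down, z forward; pixel columns grow to the right and rows downward; lengths in mm; the calibration is good to about 2 mm. A picture is of the moment at which its call begins. camera_model takes no time and is no camera call.
- arm.job_done(): hands the job in, once; it reports no verdict.
The state is a dict: "clock": time; "joints": joint angles; "joint_vel": joint speeds; "joint_efforts": joint torques, N m; "position": TCP position; "ee_rot": TCP orientation; "contact_force": force on the tool from outside, world axes, zero at the start; "wrist_torque": the same for the moment, N m; "gripper_width": finger opening in mm.
Only numpy, scipy, OpenCV 4.12 (cv2) and the standard library are available. Lean on these libraries where they do the work, as an engineer would, in place of code of your own. Each camera call takes 0.05 s, during which the arm holds its last target.

## Working session

There is one attempt and no reset: what is moved stays moved. The work goes in short steps, Python scripts to look and compute and a tool call to move; the robot and the scene stay as the last step left them, time stands still between calls to the robot, and variables do not carry over. Pictures are saved under pics/ and viewed, and the job is handed in when it is done.

Besides the shell and the picture viewer there is one more tool, called as name(argument=value, ...), one argument or row to a line, values as JSON. servo_tool: Moves the arm, as the interface text tells. Its arguments: {"type":"object","properties":{"rows":{"type":"array","items":{"type":"object","properties":{"fingers":{"type":"number"},"x":{"type":"number"},"y":{"type":"number"},"z":{"type":"number"},"turn":{"type":"number"}}}}},"required":["rows"]}

```bash
ls; mkdir -p pics
python3 - <<'E'
from bench import arm
import cv2,numpy as np
for n in("top","side"):
    p,d=arm.get_image(n); cv2.imwrite(f"pics/{n}0.png",p[:,:,::-1]); np.save(f"pics/{n}0.npy",d); np.save(f"pics/{n}0rgb.npy",p)
    m=arm.camera_model(n); print(n,m)
print(arm.read_state())
E
```

```text
pics
top {'fx': 508.6931084695819, 'fy': 508.6931084695819, 'cx': 317.8079924900971, 'cy': 201.8785381075525, 'k1': -0.1599372239326728, 'pose': array([[ 1.96579899e-03, -9.93079977e-01,  1.17423572e-01,
         3.96072631e+02],
       [-9.99701799e-01, -4.80975307e-03, -2.39411614e-02,
         5.10623390e+01],
       [ 2.43402664e-02, -1.17341492e-01, -9.92793295e-01,
         1.27032296e+03],
       [ 0.00000000e+00,  0.00000000e+00,  0.00000000e+00,
         1.00000000e+00]])}
side {'fx': 370.5734537102981, 'fy': 370.5734537102981, 'cx': 320.2787061050049, 'cy': 198.66148313470612, 'k1': 0.0046728808733722945, 'pose': array([[ 7.90004962e-01, -4.15960448e-01,  4.50409887e-01,
         1.95445374e+02],
       [-6.12951358e-01, -5.19651325e-01,  5.95191678e-01,
        -4.42926376e+02],
       [-1.35201021e-02, -7.46283731e-01, -6.65490646e-01,
         6.04249181e+02],
       [ 0.00000000e+00,  0.00000000e+00,  0.00000000e+00,
         1.00000000e+00]])}
{'clock': 0.1, 'joints': array([-8.53392006e-01,  3.85500912e-01,  6.75866518e-03, -4.17305123e-04,
       -1.19401662e+00, -2.58609376e-01]), 'joint_vel': array([-0.0002836 ,  0.00013863,  0.00258122,  0.00379   , -0.00100337,
       -0.00014552]), 'joint_efforts': array([-5.81719578e-04, -3.93319917e+01,  1.88930690e+01,  4.19795528e+00,
       -2.60995963e-03,  1.00645866e-05]), 'position': array([ 276.57563553, -559.88884691,  230.31927999]), 'ee_rot': array([-2.27315764e-01,  9.73820591e-01,  9.57656918e-04, -2.88781780e-04]), 'contact_force': array([ 0.52166153,  1.07743577, -0.16674865]), 'wrist_torque': array([-0.0116514 ,  0.01167171, -0.01271371]), 'gripper_width': 85.36945422175233}
```

View pics/top0.png

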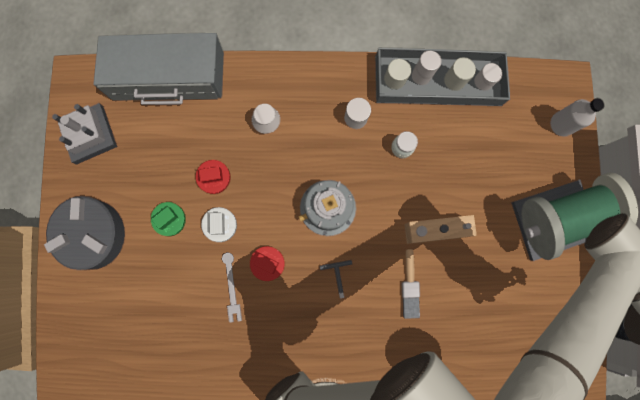

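View pics/side0.png

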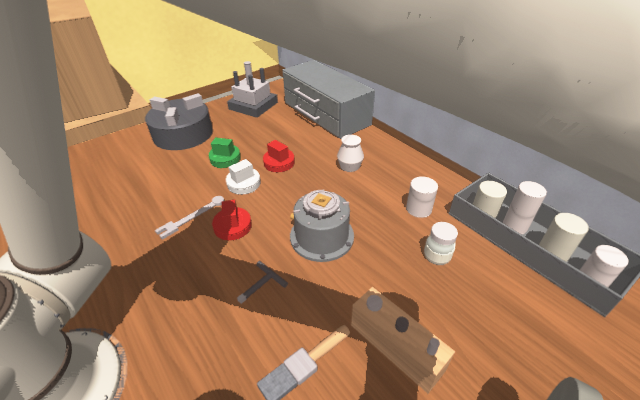

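The aluminium lid is the white one at top (219,224). Its look-alikes are green (167,219), red (213,177) and red (267,263). The pot is at (328,207) and the pin block at (440,229). The candle candidates are the three heads in the block, at about (420,231), (444,229) and (467,226). I'll look at close crops.

Run:
```python
import cv2
t=cv2.imread("pics/top0.png"); s=cv2.imread("pics/side0.png")
f=lambda i,x,y,w,h:cv2.resize(i[y:y+h,x:x+w],(400,300),interpolation=cv2.INTER_CUBIC)
a=cv2.hconcat([f(t,395,200,88,66),f(s,340,275,120,90)])
b=cv2.hconcat([f(t,284,170,88,66),f(t,180,190,80,60)])
cv2.imwrite("pics/crop1.png",cv2.vconcat([a,b]))
cv2.imwrite("pics/crop2.png",cv2.resize(s[180:260,280:370],(800,600)[:2],interpolation=cv2.INTER_CUBIC))
```

```text
(no output)
```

View pics/crop1.png

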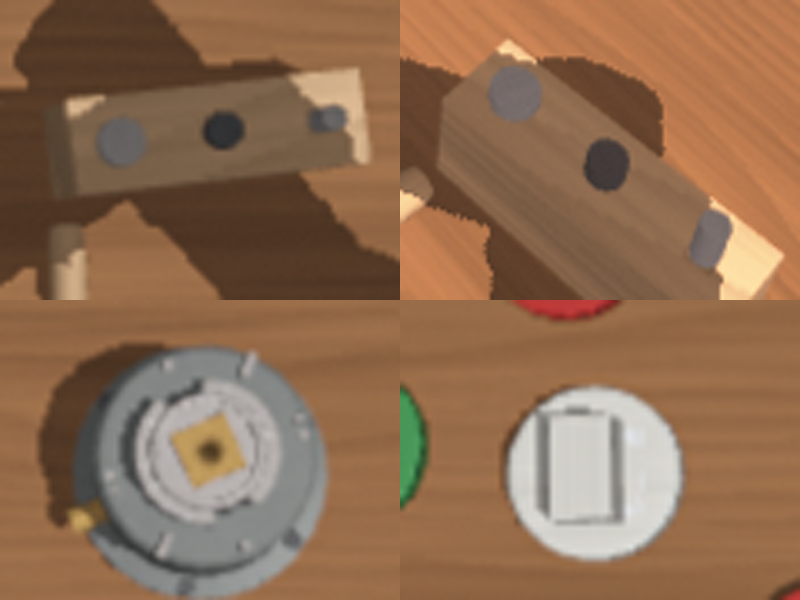

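View pics/crop2.png

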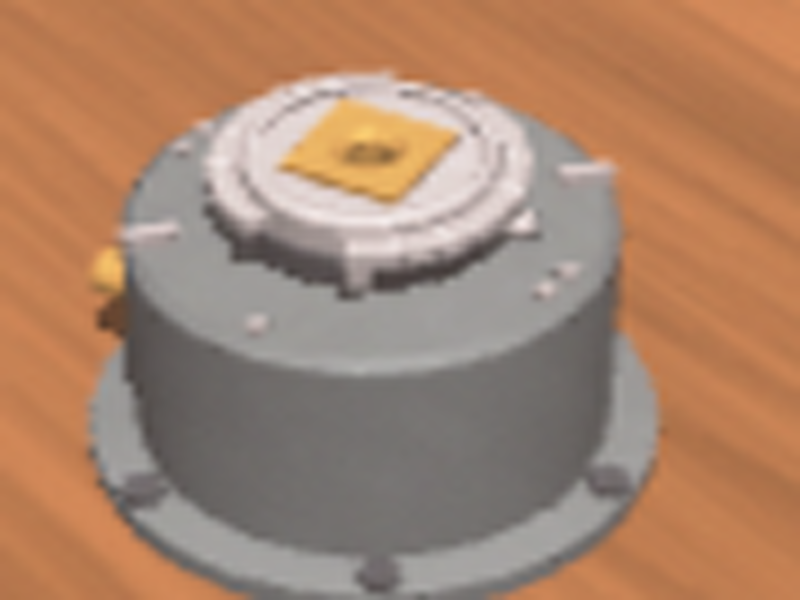

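```bash
cat > h.py <<'E'
import numpy as np,cv2
from bench import arm
def und(n,uv):
    m=arm.camera_model(n); K=np.array([[m['fx'],0,m['cx']],[0,m['fy'],m['cy']],[0,0,1]])
    p=cv2.undistortPoints(np.asarray(uv,float).reshape(-1,1,2),K,np.array([m['k1'],0,0,0.])).reshape(-1,2)
    return np.c_[p,np.ones(len(p))],m['pose']
def plane(n,uv,z):
    r,T=und(n,uv); d=r@T[:3,:3].T; o=T[:3,3]; return o+d*((z-o[2])/d[:,2])[:,None]
def cloud(n,d):
    h,w=d.shape; uv=np.stack(np.meshgrid(np.arange(w),np.arange(h)),-1).reshape(-1,2)
    r,T=und(n,uv); P=(r*d.reshape(-1,1))@T[:3,:3].T+T[:3,3]; P[d.reshape(-1)==0]=np.nan; return P.reshape(h,w,3)
def tri(u1,u2):
    A=[];B=[]
    for n,u in(("top",u1),("side",u2)):
        r,T=und(n,[u]); d=T[:3,:3]@r[0]; d/=np.linalg.norm(d); M=np.eye(3)-np.outer(d,d); A.append(M);B.append(M@T[:3,3])
    return np.linalg.lstsq(np.vstack(A),np.hstack(B),rcond=None)[0]
E
python3 - <<'E'
from h import *
for n,pot,lid,gold_roi in(("top",(285,165,90,80),(195,200,50,50),0),("side",(280,180,90,80),(220,155,45,40),0)):
    d=np.load(f"pics/{n}0.npy"); rgb=np.load(f"pics/{n}0rgb.npy"); C=cloud(n,d)
    def roi(r): x,y,w,h=r; return (slice(y,y+h),slice(x,x+w))
    # table check
    print(n,"table z",np.nanmedian(C[roi((270,300,30,30))][...,2]) )
    P=C[roi(pot)].reshape(-1,3); z=P[:,2]
    hsv=cv2.cvtColor(rgb,cv2.COLOR_RGB2HSV)[roi(pot)].reshape(-1,3)
    g=(hsv[:,1]>110)&(abs(z-110)<6)
    print(" gold",g.sum(),np.median(P[g],0),P[g].mean(0))
    N=P[abs(z-110)<2.5]; print(" necktop",len(N),N.mean(0))
    S=P[abs(z-86)<2]; (c,r,*_)=(*cv2.minEnclosingCircle(S[:,:2].astype(np.float32)),); print(" shoulder",c,r)
    L=C[roi(lid)].reshape(-1,3); G=L[abs(L[:,2]-60)<4]; 
    print(" grip",len(G),cv2.minAreaRect(G[:,:2].astype(np.float32)),G.mean(0))
    B=L[abs(L[:,2]-23)<4]; print(" lid shoulder",len(B),cv2.minEnclosingCircle(B[:,:2].astype(np.float32)))
    np.save(f"pics/{n}C.npy",C)
C=np.load("pics/topC.npy"); P=C[205:255,395:485].reshape(-1,3)
K=P[abs(P[:,2]-66)<4]; print("rack",cv2.minAreaRect(K[:,:2].astype(np.float32)))
K=P[P[:,2]>84]; print("candle head",len(K),K.mean(0) if len(K) else 0, K.max(0))
C=np.load("pics/sideC.npy"); P=C[270:380,340:460].reshape(-1,3)
K=P[abs(P[:,2]-66)<4]; print("rack",cv2.minAreaRect(K[:,:2].astype(np.float32)))
K=P[P[:,2]>88]; print("candle head",len(K),K.mean(0) if len(K) else 0,np.median(K,0))
E
```

```text
top table z 0.8460483619792285
 gold 118 [530.96898141  -2.7260104  111.09881916] [531.41062676  -3.27071619 111.07169573]
 necktop 376 [531.37185527  -2.68488887 109.94241005]
 shoulder (532.1531982421875, -2.854836940765381) 57.68487548828125
 grip 248 ((487.320068359375, 265.0493469238281), (48.43228530883789, 29.61870002746582), 1.344326376914978) [487.26533203 265.10809486  60.475011  ]
 lid shoulder 547 ((488.1574401855469, 266.1015319824219), 43.26116180419922)
side table z 0.013907622674423692
 gold 149 [529.72303155  -3.12042469 109.47924812] [529.50613638  -3.6521205  109.31299131]
 necktop 314 [529.18876854  -4.59330014 109.35203711]
 shoulder (529.2359619140625, -4.758407115936279) 57.203311920166016
 grip 169 ((486.0847473144531, 266.3406982421875), (51.13920593261719, 32.189849853515625), 0.7850125432014465) [485.05800631 264.88147431  59.50713877]
 lid shoulder 439 ((494.5950622558594, 307.83843994140625), 85.01747131347656)
rack ((475.49462890625, -279.54229736328125), (50.815372467041016, 161.7459259033203), 6.111228942871094)
candle head 45 [ 479.85753538 -322.25804841   91.50301416] [ 486.72802376 -272.37197995   98.0692688 ]
rack ((474.11737060546875, -278.0341491699219), (51.73114013671875, 160.18698120117188), 5.8638787269592285)
candle head 89 [ 478.87837065 -333.40725255   93.05336864] [ 478.82131465 -333.75352029   93.28860277]
```

Run:
```python
from h import *
for n,r in(("top",(285,165,90,80)),("side",(280,180,90,80))):
    C=np.load(f"pics/{n}C.npy"); rgb=np.load(f"pics/{n}0rgb.npy")
    x,y,w,h=r; P=C[y:y+h,x:x+w].reshape(-1,3); col=rgb[y:y+h,x:x+w].reshape(-1,3).astype(int)
    c=np.array([531.4,-2.9]) if n=="top" else np.array([529.3,-4.5])
    q=P[:,:2]-c; R=np.hypot(*q.T); A=np.degrees(np.arctan2(q[:,1],q[:,0]))
    sh=(R>43)&(R<57)&(P[:,2]>82)
    med=np.median(col[sh],0); m=sh&(col[:,0]-med[0]>22)
    o=np.argsort(A[m]); print(n,med,[(round(a),round(b),round(z),int(k)) for a,b,z,k in zip(A[m][o],R[m][o],P[m][o,2],col[m][o,0])])
    # collar annulus heights
    for a in range(-180,180,10):
        s=(R>32)&(R<35.5)&(abs((A-a+180)%360-180)<5)
        print(a,s.sum(),round(np.median(P[s,2])) if s.any() else None,end=" | ")
    print()
```

```text
top [132. 135. 133.] [(-155, 52, 89, 158), (-154, 50, 90, 160), (-78, 54, 89, 160), (-77, 51, 88, 163), (-27, 48, 87, 158), (-27, 54, 85, 159), (-26, 54, 93, 169), (-26, 50, 88, 173), (-25, 56, 94, 170), (-25, 51, 94, 170), (-24, 55, 85, 157), (21, 50, 88, 164), (24, 51, 88, 159), (102, 52, 95, 161), (102, 49, 92, 171), (155, 53, 92, 160), (155, 47, 90, 158), (156, 55, 92, 173), (156, 50, 91, 166), (157, 51, 86, 167), (157, 46, 90, 161), (158, 54, 88, 159)]
-180 7 106 | -170 2 89 | -160 4 86 | -150 4 87 | -140 5 84 | -130 4 105 | -120 4 107 | -110 4 107 | -100 4 106 | -90 6 105 | -80 3 106 | -70 5 105 | -60 3 108 | -50 2 106 | -40 4 104 | -30 2 105 | -20 4 106 | -10 4 107 | 0 4 107 | 10 4 90 | 20 2 87 | 30 2 87 | 40 2 96 | 50 4 105 | 60 3 106 | 70 5 107 | 80 4 110 | 90 6 107 | 100 4 106 | 110 5 104 | 120 5 106 | 130 5 106 | 140 5 106 | 150 5 106 | 160 6 106 | 170 3 106 | 
side [158. 155. 152.] [(-160, 49, 89, 191), (-158, 51, 89, 189), (-158, 48, 89, 193), (-157, 50, 89, 181), (-77, 48, 88, 182), (-76, 49, 88, 213), (-74, 48, 89, 182), (-69, 53, 91, 183), (-65, 49, 89, 190), (-64, 50
[... 352 characters left out ...]
1, 197), (102, 50, 89, 187), (102, 53, 90, 209), (108, 46, 87, 189), (110, 53, 87, 198), (143, 45, 85, 181), (151, 54, 90, 207), (152, 46, 90, 204), (153, 48, 91, 220), (153, 52, 92, 219), (154, 50, 92, 220), (156, 56, 92, 197), (156, 52, 91, 188), (157, 54, 93, 199)]
-180 9 97 | -170 4 86 | -160 2 85 | -150 5 86 | -140 6 86 | -130 18 101 | -120 11 102 | -110 9 102 | -100 12 101 | -90 12 102 | -80 9 102 | -70 8 104 | -60 12 98 | -50 7 95 | -40 2 105 | -30 3 105 | -20 4 105 | -10 2 105 | 0 2 105 | 10 1 105 | 20 0 None | 30 0 None | 40 0 None | 50 1 106 | 60 0 None | 70 0 None | 80 1 105 | 90 0 None | 100 3 105 | 110 3 106 | 120 3 105 | 130 2 105 | 140 7 105 | 150 8 95 | 160 6 102 | 170 7 97 |
```

servo_tool(
  rows=[
    {"x": -1.5,"y": 0.6,"fingers": 5},
    {"x": -3,"y": 1.2},
    {"x": -3,"y": 1.2},
    {"x": -3,"y": 1.2},
    {"x": -3,"y": 1.2},
    {"x": -3.2,"y": 1.28},
    {"x": -3.2,"y": 1.2},
    {"x": -3.2,"y": 1.2},
    {"x": -3.2,"y": 1.2},
    {"x": -2,"y": 1},
  ],
)

```text
invalid input at $.rows[0]: expected keys fingers, x, y, z, turn
```

servo_tool(
  rows=[
    {"turn": -7},
    {"turn": -7},
    {"turn": -7},
    {"turn": -7},
    {"turn": -7},
    {"turn": -7},
    {"turn": -7},
    {"turn": -7},
    {"turn": -7},
    {"turn": -7},
  ],
)

```text
invalid input at $.rows[0]: expected keys fingers, x, y, z, turn
```

```bash
cat >> h.py <<'E'
def go(x,y,z,yaw=None):
    s=arm.read_state(); q=s['ee_rot']; from scipy.spatial.transform import Rotation as Ro
    R=Ro.from_quat(q).as_matrix(); d=R.T@(np.array([x,y,z])-s['position'])
    ya=np.degrees(np.arctan2(R[1,1],R[0,1]))
    print("clk",round(s['clock'],2),"pos",s['position'].round(1),"tooly yaw",ya.round(2),"tilt",R[:,2].round(4),"F",s['contact_force'].round(1),"w",round(s['gripper_width'],1))
    print("shift cm",(d/10).round(2), "turn(deg)",None if yaw is None else round(-((yaw-ya+180)%360-180),2))
E
python3 - <<'E'
from h import *
go(480.5,-333.5,130,186)
print(arm.read_state()['joints'])
E
```

```text
clk 0.1 pos [ 276.6 -559.9  230.3] tooly yaw 116.28 tilt [-0.001   0.0017 -1.    ] F [ 0.5  1.1 -0.2] w 85.4
shift cm [-28.31  11.25  10.05] turn(deg) -69.72
[-8.53392006e-01  3.85500912e-01  6.75866518e-03 -4.17305123e-04
 -1.19401662e+00 -2.58609376e-01]
```

All keys are needed.

servo_tool(
  rows=[
    {"x": -1.5,"y": 0.6,"z": 0,"turn": 0,"fingers": 5},
    {"x": -3,"y": 1.2,"z": 0,"turn": 0,"fingers": 5},
    {"x": -3,"y": 1.2,"z": 0,"turn": 0,"fingers": 5},
    {"x": -3,"y": 1.2,"z": 0,"turn": 0,"fingers": 5},
    {"x": -3,"y": 1.2,"z": 0,"turn": 0,"fingers": 5},
    {"x": -3.2,"y": 1.25,"z": 0,"turn": 0,"fingers": 5},
    {"x": -3.2,"y": 1.2,"z": 0,"turn": 0,"fingers": 5},
    {"x": -3.2,"y": 1.2,"z": 0,"turn": 0,"fingers": 5},
    {"x": -3.2,"y": 1.2,"z": 0,"turn": 0,"fingers": 5},
    {"x": -2,"y": 1,"z": 0,"turn": 0,"fingers": 5},
  ],
)

```text
clock: 0.93
position: [482.4, -331.9, 230.8]
ee_rot: [-0.228, 0.974, 0.0, -0.0]
contact_force: [0.2, -0.7, -0.5]
gripper_width: 50.0
```

servo_tool(
  rows=[
    {"x": 0,"y": 0,"z": 0.5,"turn": -7,"fingers": 5},
    {"x": 0,"y": 0,"z": 0.5,"turn": -7,"fingers": 5},
    {"x": 0,"y": 0,"z": 0.5,"turn": -7,"fingers": 5},
    {"x": 0,"y": 0,"z": 0.5,"turn": -7,"fingers": 5},
    {"x": 0,"y": 0,"z": 0.5,"turn": -7,"fingers": 5},
    {"x": 0,"y": 0,"z": 0.5,"turn": -7,"fingers": 5},
    {"x": 0,"y": 0,"z": 0.5,"turn": -7,"fingers": 5},
    {"x": 0,"y": 0,"z": 0.5,"turn": -7,"fingers": 5},
    {"x": 0,"y": 0,"z": 0.5,"turn": -7,"fingers": 5},
    {"x": 0,"y": 0,"z": 0.5,"turn": -6.8,"fingers": 5},
  ],
)

```text
clock: 1.77
position: [480.4, -333.9, 180.5]
ee_rot: [0.746, -0.666, -0.001, 0.0]
contact_force: [-0.8, -0.8, -0.4]
gripper_width: 49.7
```

servo_tool(
  rows=[
    {"x": 0,"y": 0,"z": 0,"turn": 0,"fingers": 5},
    {"x": 0,"y": 0,"z": 0,"turn": 0,"fingers": 5},
    {"x": 0,"y": 0,"z": 0,"turn": 0,"fingers": 5},
  ],
)

```text
clock: 2.02
position: [480.7, -334.2, 181.4]
ee_rot: [0.743, -0.669, -0.0, 0.0]
contact_force: [0.7, -0.3, -0.1]
gripper_width: 49.5
```

Run:
```python
from h import *
for n in("top","side"):
    p,d=arm.get_image(n); np.save(f"pics/{n}1.npy",d); cv2.imwrite(f"pics/{n}1.png",p[:,:,::-1])
    np.save(f"pics/{n}1rgb.npy",p)
    if n=="top": cv2.imwrite("pics/c2a.png",cv2.resize(p[170:290,380:540,::-1],(800,600),interpolation=cv2.INTER_CUBIC))
    else: cv2.imwrite("pics/c2b.png",cv2.resize(p[220:400,300:540,::-1],(800,600),interpolation=cv2.INTER_CUBIC))
go(480.5,-333.5,130,186)
print(arm.read_state()['joints'])
```

```text
clk 2.12 pos [ 480.9 -334.2  181.6] tooly yaw -174.0 tilt [ 5.e-04 -3.e-04 -1.e+00] F [0.4 0.  0.5] w 50.0
shift cm [-0.08  0.03  5.16] turn(deg) 0.0
[-3.30954139e-01  3.57476672e-01 -1.64900669e-01  9.81673282e-05
 -1.04781071e+00  4.35637908e-01]
```

View pics/c2a.png

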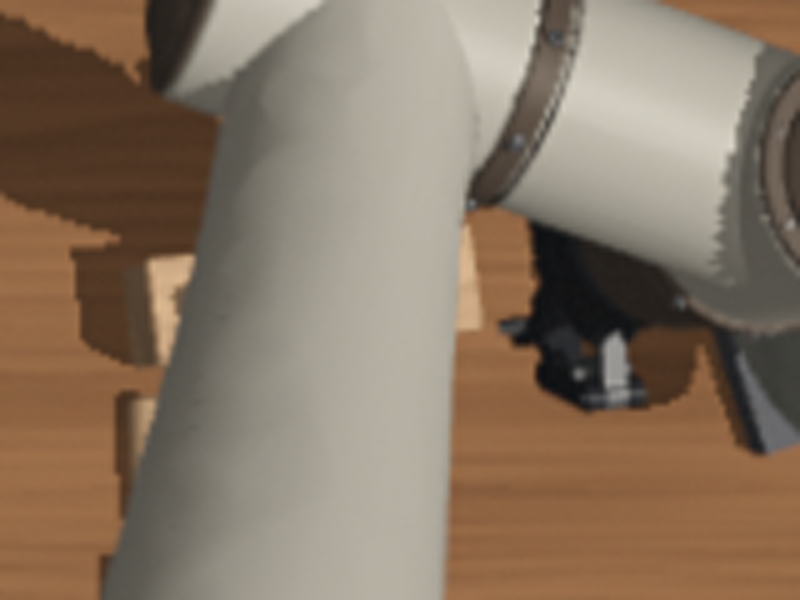

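View pics/c2b.png

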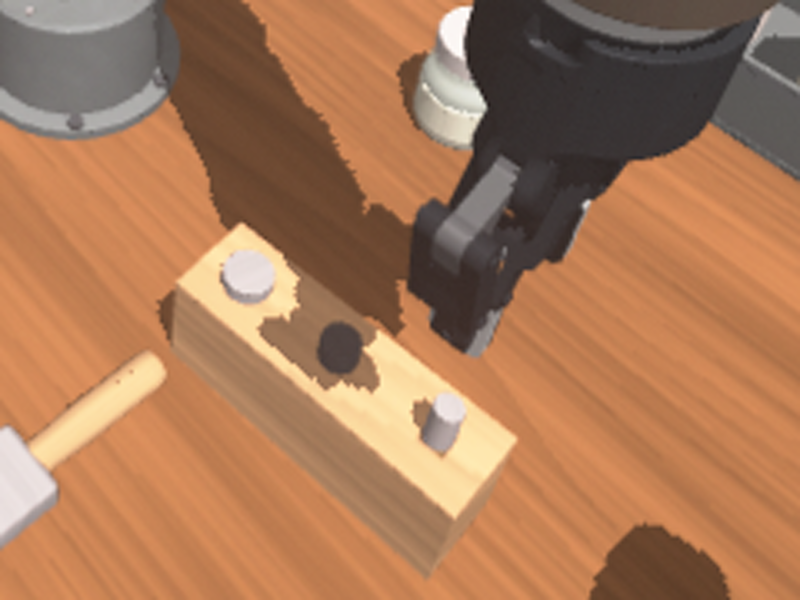

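```bash
cat >> h.py <<'E'
def proj(n,P):
    m=arm.camera_model(n); T=np.linalg.inv(m['pose']); p=T[:3,:3]@np.array(P,float)+T[:3,3]; s=p[:2]/p[2]; s=s*(1+m['k1']*(s@s)); return np.array([s[0]*m['fx']+m['cx'],s[1]*m['fy']+m['cy']]).round(1)
E
python3 - <<'E'
from h import *
print(proj("side",[480.9,-334.2,181.6]),proj("side",[455,-337,181.6]),proj("side",[506,-331,181.6]),proj("side",[480.5,-333.5,94]),proj("side",[480.5,-333.5,66]))
d=np.load("pics/side1.npy");C=cloud("side",d);P=C[325:360,420:445].reshape(-1,3);K=P[(P[:,2]>89)&(P[:,2]<99)];print(len(K),K.mean(0))
E
```

```text
[448.9 308.2] [437.6 321.2] [459.  296.1] [435.1 341.6] [431.5 350.8]
83 [ 479.15799375 -333.31321563   93.34280374]
```

Picture c2b shows the slim steel head at crop (449,405), which matches the predicted (450,405), and it is the tallest and slimmest of the three. I'm going down onto it.

servo_tool(
  rows=[
    {"x": -0.07,"y": 0,"z": 1.5,"turn": 0,"fingers": 5},
    {"x": 0,"y": 0,"z": 2,"turn": 0,"fingers": 5},
    {"x": 0,"y": 0,"z": 2,"turn": 0,"fingers": 5},
    {"x": 0,"y": 0,"z": 2,"turn": 0,"fingers": 5},
    {"x": 0,"y": 0,"z": 1.5,"turn": 0,"fingers": 5},
    {"x": 0,"y": 0,"z": 1,"turn": 0,"fingers": 5},
    {"x": 0,"y": 0,"z": 1,"turn": 0,"fingers": 5},
    {"x": 0,"y": 0,"z": 0,"turn": 0,"fingers": 5},
    {"x": 0,"y": 0,"z": 0,"turn": 0,"fingers": 5},
  ],
)

```text
clock: 2.87
position: [480.8, -333.6, 71.4]
ee_rot: [0.744, -0.669, 0.0, 0.0]
contact_force: [-0.4, 0.1, 0.3]
gripper_width: 49.7
```

servo_tool(
  rows=[
    {"x": 0,"y": 0,"z": 0,"turn": 0,"fingers": 0.5},
    {"x": 0,"y": 0,"z": 0,"turn": 0,"fingers": 0.5},
    {"x": 0,"y": 0,"z": 0,"turn": 0,"fingers": 0.5},
    {"x": 0,"y": 0,"z": 0,"turn": 0,"fingers": 0.5},
    {"x": 0,"y": 0,"z": 0,"turn": 0,"fingers": 0.5},
    {"x": 0,"y": 0,"z": 0,"turn": 0,"fingers": 0.5},
  ],
)

```text
clock: 3.37
position: [481.1, -333.7, 72.3]
ee_rot: [0.744, -0.668, 0.001, -0.0]
contact_force: [-1.1, 0.7, 4.8]
gripper_width: 11.1
```

Run:
```python
from h import *
p,d=arm.get_image("side"); cv2.imwrite("pics/c3.png",cv2.resize(p[260:400,340:527,::-1],(800,600),interpolation=cv2.INTER_CUBIC))
go(480.5,-333.5,170,186)
```

```text
clk 3.42 pos [ 481.1 -333.7   72.3] tooly yaw -173.89 tilt [ 1.3e-03 -8.0e-04 -1.0e+00] F [-1.1  0.4  5.6] w 10.6
shift cm [-0.02  0.05 -9.77] turn(deg) 0.11
```

View pics/c3.png

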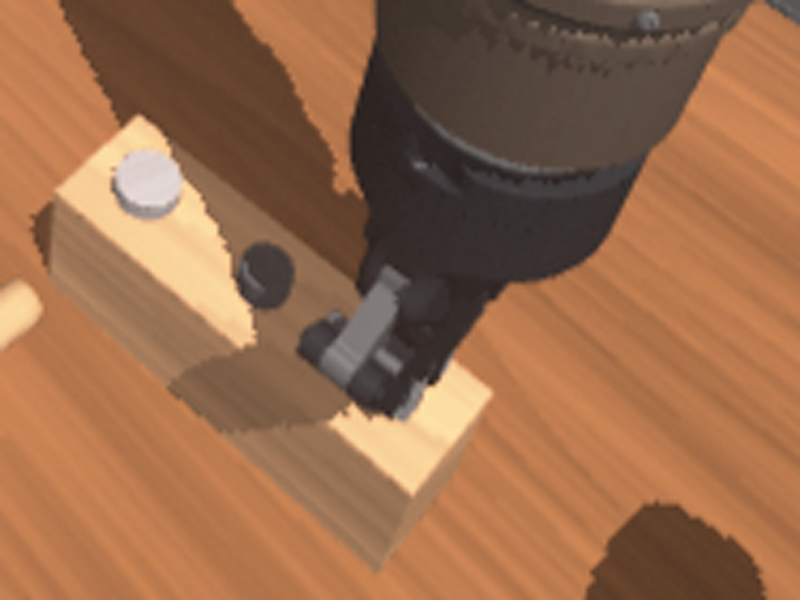

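servo_tool(
  rows=[
    {"x": 0,"y": 0,"z": 0,"turn": 0,"fingers": 0.5},
    {"x": 0,"y": 0,"z": -0.5,"turn": 0,"fingers": 0.5},
    {"x": 0,"y": 0,"z": -1,"turn": 0,"fingers": 0.5},
    {"x": 0,"y": 0,"z": -1.5,"turn": 0,"fingers": 0.5},
    {"x": 0,"y": 0,"z": -2,"turn": 0,"fingers": 0.5},
    {"x": 0,"y": 0,"z": -2.5,"turn": 0,"fingers": 0.5},
    {"x": 0,"y": 0,"z": -2.5,"turn": 0,"fingers": 0.5},
    {"x": 0,"y": 0,"z": -2,"turn": 0,"fingers": 0.5},
    {"x": 0,"y": 0,"z": 0,"turn": 0,"fingers": 0.5},
  ],
)

```text
clock: 4.17
position: [482.9, -334.8, 197.0]
ee_rot: [0.744, -0.668, 0.005, -0.001]
contact_force: [0.8, -1.5, 1.4]
gripper_width: 10.9
```

Run:
```python
from h import *
p,d=arm.get_image("side"); cv2.imwrite("pics/c4.png",cv2.resize(p[230:380,360:560,::-1],(800,600),interpolation=cv2.INTER_CUBIC))
go(530.5,-3.5,210)
```

```text
clk 4.22 pos [ 481.9 -333.9  194.3] tooly yaw -173.91 tilt [ 0.0055 -0.0021 -1.    ] F [-0.1  0.6 -1.5] w 10.6
shift cm [-32.34  -8.35  -1.61] turn(deg) None
```

View pics/c4.png

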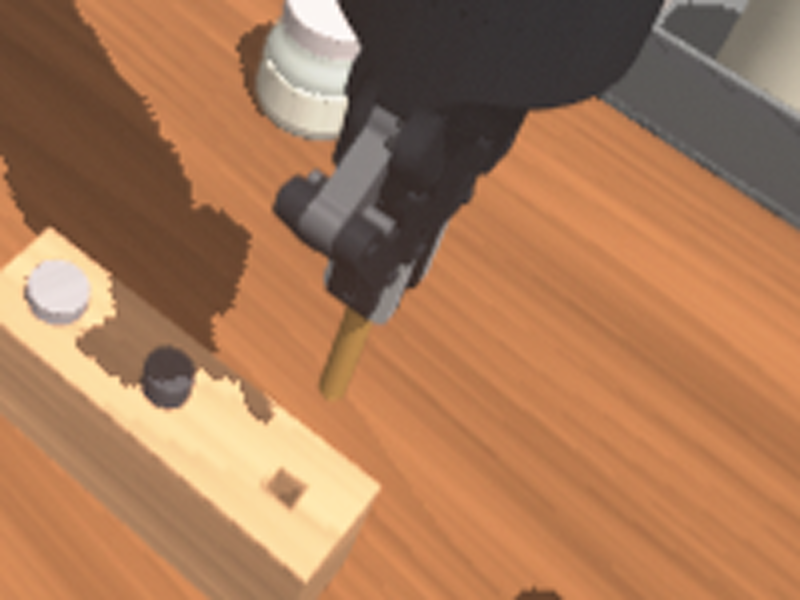

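Run:
```python
from h import *
s=arm.read_state();p=s['position'];print(p)
for dz in(0,-10,-40,-66): print(proj("side",p+[0,0,dz]))
```

```text
[ 481.86043811 -333.93659375  194.33224563]
[451.4 302.1]
[449.7 306.5]
[444.8 319. ]
[440.8 329. ]
```

servo_tool(
  rows=[
    {"x": -1.5,"y": -0.4,"z": -0.3,"turn": 0,"fingers": 0.5},
    {"x": -3,"y": -0.8,"z": -0.3,"turn": 0,"fingers": 0.5},
    {"x": -3.8,"y": -1,"z": -0.4,"turn": 0,"fingers": 0.5},
    {"x": -3.8,"y": -1,"z": 0,"turn": 0,"fingers": 0.5},
    {"x": -3.8,"y": -1,"z": 0,"turn": 0,"fingers": 0.5},
    {"x": -3.8,"y": -1,"z": 0,"turn": 0,"fingers": 0.5},
    {"x": -3.8,"y": -1,"z": 0,"turn": 0,"fingers": 0.5},
    {"x": -3.8,"y": -1,"z": 0,"turn": 0,"fingers": 0.5},
    {"x": -3,"y": -0.7,"z": 0,"turn": 0,"fingers": 0.5},
    {"x": -2.04,"y": -0.45,"z": 0,"turn": 0,"fingers": 0.5},
  ],
)

```text
clock: 5.05
position: [528.8, -0.3, 200.2]
ee_rot: [0.744, -0.668, -0.001, 0.001]
contact_force: [0.2, -0.9, -0.7]
gripper_width: 10.4
```

servo_tool(
  rows=[
    {"x": 0,"y": 0,"z": 0,"turn": 0,"fingers": 0.5},
    {"x": 0,"y": 0,"z": 0,"turn": 0,"fingers": 0.5},
    {"x": 0,"y": 0,"z": 0,"turn": 0,"fingers": 0.5},
    {"x": 0,"y": 0,"z": 0,"turn": 0,"fingers": 0.5},
  ],
)

```text
clock: 5.38
position: [528.9, -4.0, 200.8]
ee_rot: [0.743, -0.669, -0.0, 0.001]
contact_force: [-0.2, 0.8, -0.3]
gripper_width: 10.9
```

Run:
```python
from h import *
p,d=arm.get_image("side"); cv2.imwrite("pics/c5.png",cv2.resize(p[130:250,260:420,::-1],(800,600),interpolation=cv2.INTER_CUBIC)); np.save("pics/s5.npy",p); np.save("pics/s5d.npy",d)
go(530.5,-3.5,205)
p=arm.read_state()['position']
for dz in(0,-10,-40,-66): print(proj("side",p+[0,0,dz]))
print("bore",proj("side",[530.5,-3.5,110]))
```

```text
clk 5.43 pos [529.   -4.1 201. ] tooly yaw -174.01 tilt [-9.e-04 -2.e-04 -1.e+00] F [-0.9 -0.2 -0.8] w 10.6
shift cm [-0.05 -0.16 -0.4 ] turn(deg) None
[320.3 162.8]
[320.3 167.2]
[320.5 179.8]
[320.7 190.2]
bore [321.3 199.2]
```

View pics/c5.png

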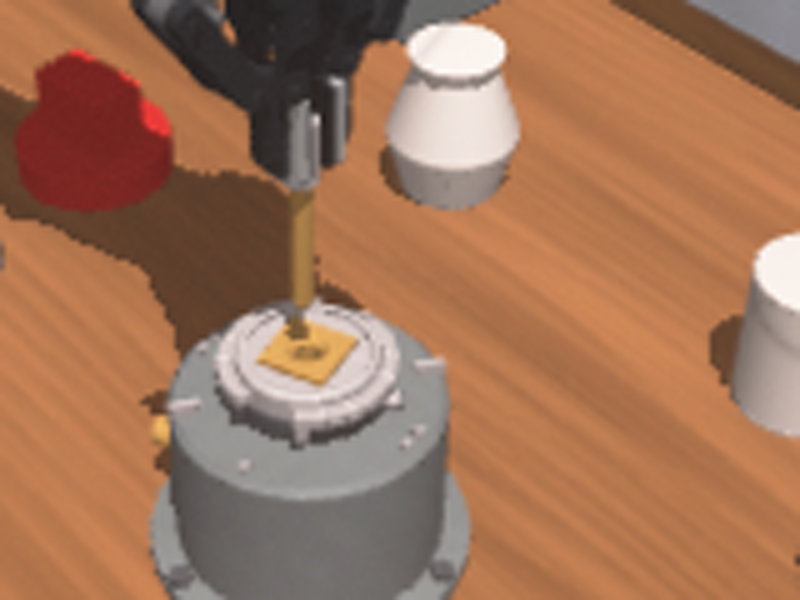

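Picture c5 shows the rod vertical at crop x≈302 and the bore at crop (309,351), so the tip needs about 2 mm more along the camera's x. I'm shifting to about (530.7,-4.3) and entering the bore slowly.

Run:
```python
from h import *
go(530.7,-4.3,175)
```

```text
clk 5.43 pos [529.   -4.1 201. ] tooly yaw -174.01 tilt [-9.e-04 -2.e-04 -1.e+00] F [-0.9 -0.2 -0.8] w 10.6
shift cm [ 0.04 -0.17  2.6 ] turn(deg) None
```

servo_tool(
  rows=[
    {"x": 0.04,"y": -0.17,"z": 0.5,"turn": 0,"fingers": 0.5},
    {"x": 0,"y": 0,"z": 0.7,"turn": 0,"fingers": 0.5},
    {"x": 0,"y": 0,"z": 0.7,"turn": 0,"fingers": 0.5},
    {"x": 0,"y": 0,"z": 0.5,"turn": 0,"fingers": 0.5},
    {"x": 0,"y": 0,"z": 0.4,"turn": 0,"fingers": 0.5},
    {"x": 0,"y": 0,"z": 0.3,"turn": 0,"fingers": 0.5},
    {"x": 0,"y": 0,"z": 0.2,"turn": 0,"fingers": 0.5},
    {"x": 0,"y": 0,"z": 0,"turn": 0,"fingers": 0.5},
  ],
)

```text
clock: 6.1
position: [530.9, -3.2, 167.8]
ee_rot: [0.744, -0.669, -0.0, 0.0]
contact_force: [-0.6, -0.2, -0.5]
gripper_width: 10.7
```

Run:
```python
from h import *
p,d=arm.get_image("side"); cv2.imwrite("pics/c6.png",cv2.resize(p[150:240,260:380,::-1],(800,600),interpolation=cv2.INTER_CUBIC))
go(530.7,-4.3,117)
```

```text
clk 6.15 pos [531.1  -3.2 168.2] tooly yaw -173.9 tilt [-3.e-04 -1.e-04 -1.e+00] F [ 0.9 -0.4 -0.7] w 10.7
shift cm [0.1  0.05 5.12] turn(deg) None
```

View pics/c6.png

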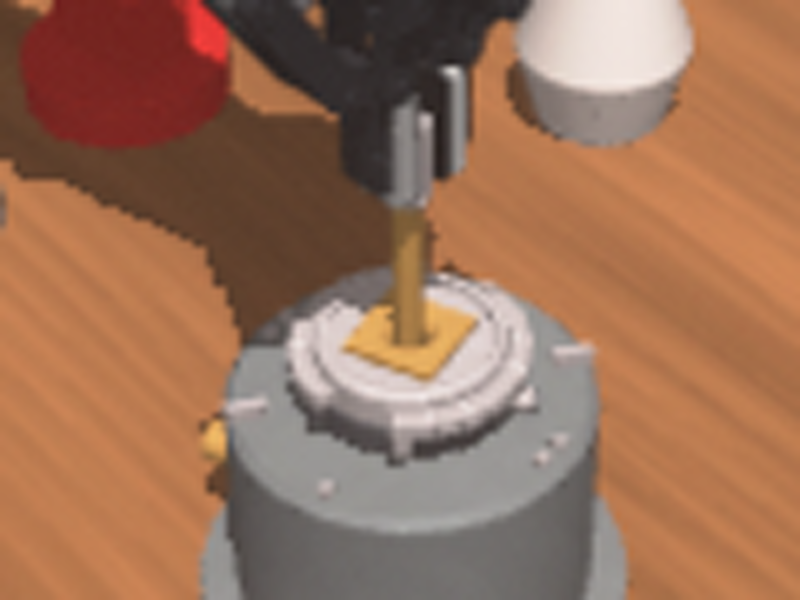

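The rod is in the bore mouth at crop (410,340) with no contact force, so I'm continuing down.

servo_tool(
  rows=[
    {"x": 0.04,"y": 0.02,"z": 0.5,"turn": 0,"fingers": 0.5},
    {"x": 0,"y": 0,"z": 0.6,"turn": 0,"fingers": 0.5},
    {"x": 0,"y": 0,"z": 0.6,"turn": 0,"fingers": 0.5},
    {"x": 0,"y": 0,"z": 0.6,"turn": 0,"fingers": 0.5},
    {"x": 0,"y": 0,"z": 0.6,"turn": 0,"fingers": 0.5},
    {"x": 0,"y": 0,"z": 0.6,"turn": 0,"fingers": 0.5},
    {"x": 0,"y": 0,"z": 0.6,"turn": 0,"fingers": 0.5},
    {"x": 0,"y": 0,"z": 0.3,"turn": 0,"fingers": 0.5},
    {"x": 0,"y": 0,"z": 0,"turn": 0,"fingers": 0.5},
  ],
)

```text
clock: 6.9
position: [530.4, -3.8, 123.3]
ee_rot: [0.744, -0.669, -0.001, 0.001]
contact_force: [0.7, -0.4, -0.3]
gripper_width: 11.2
```

servo_tool(
  rows=[
    {"x": 0,"y": 0,"z": 0.3,"turn": 0,"fingers": 0.5},
    {"x": 0,"y": 0,"z": 0.3,"turn": 0,"fingers": 0.5},
    {"x": 0,"y": 0,"z": 0.2,"turn": 0,"fingers": 0.5},
    {"x": 0,"y": 0,"z": 0,"turn": 0,"fingers": 0.5},
  ],
)

```text
clock: 7.23
position: [531.0, -3.6, 116.5]
ee_rot: [0.744, -0.668, 0.0, -0.0]
contact_force: [-0.7, 0.1, -0.1]
gripper_width: 10.6
```

Run:
```python
from h import *
p,d=arm.get_image("side"); cv2.imwrite("pics/c7.png",cv2.resize(p[150:240,260:380,::-1],(800,600),interpolation=cv2.INTER_CUBIC))
go(530.7,-4.3,117)
```

```text
clk 7.28 pos [531.   -3.6 116.4] tooly yaw -173.91 tilt [ 2.e-04  0.e+00 -1.e+00] F [1.6 0.4 0. ] w 10.5
shift cm [ 0.06  0.04 -0.06] turn(deg) None
```

View pics/c7.png

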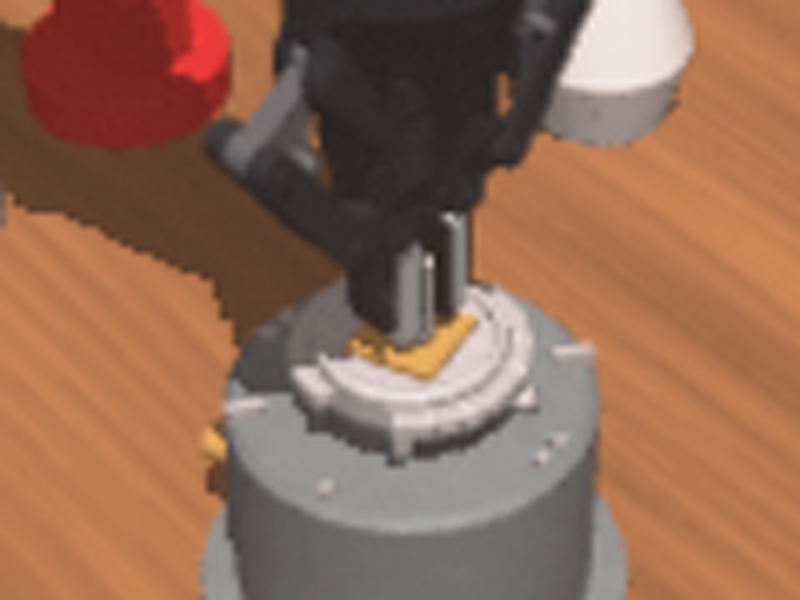

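servo_tool(
  rows=[
    {"x": 0.0,"y": 0,"z": 0.1,"turn": 0,"fingers": 0.5},
    {"x": 0,"y": 0,"z": 0.1,"turn": 0,"fingers": 0.5},
    {"x": 0,"y": 0,"z": 0,"turn": 0,"fingers": 0.5},
  ],
)

```text
clock: 7.53
position: [531.2, -3.7, 116.2]
ee_rot: [0.744, -0.668, 0.0, -0.0]
contact_force: [-4.2, 0.4, 10.8]
gripper_width: 10.7
```

servo_tool(
  rows=[
    {"x": 0,"y": 0,"z": -0.1,"turn": 0,"fingers": 2},
    {"x": 0,"y": 0,"z": 0,"turn": 0,"fingers": 3},
    {"x": 0,"y": 0,"z": 0,"turn": 0,"fingers": 4},
    {"x": 0,"y": 0,"z": 0,"turn": 0,"fingers": 5},
    {"x": 0,"y": 0,"z": -1,"turn": 0,"fingers": 5},
    {"x": 0,"y": 0,"z": -2,"turn": 0,"fingers": 5},
    {"x": 0,"y": 0,"z": -3,"turn": 0,"fingers": 5},
    {"x": 0,"y": 0,"z": -3,"turn": 0,"fingers": 5},
    {"x": 0,"y": 0,"z": -1,"turn": 0,"fingers": 5},
  ],
)

```text
clock: 8.28
position: [533.4, -3.5, 220.7]
ee_rot: [0.744, -0.668, 0.003, -0.003]
contact_force: [0.1, -0.3, -0.2]
gripper_width: 50.1
```

Run:
```python
from h import *
p,d=arm.get_image("side"); cv2.imwrite("pics/c8.png",cv2.resize(p[150:240,260:380,::-1],(800,600),interpolation=cv2.INTER_CUBIC))
go(486.7,265.3,180,271)
C=cloud("side",d); P=C[170:210,305:340].reshape(-1,3); K=P[(P[:,2]>122)&(P[:,2]<160)]; print(len(K),K[:,2].max() if len(K) else 0)
K=K[K[:,2]>134]; print(len(K),K.mean(0)); print(proj("side",[530.8,-4,138]),proj("side",[530.8,-4,110]))
```

```text
clk 8.33 pos [533.6  -3.4 221. ] tooly yaw -173.86 tilt [ 0.0099  0.0013 -1.    ] F [1.2 0.1 0.7] w 49.8
shift cm [-27.21   1.83   4.09] turn(deg) -84.86
67 139.503187342538
35 [529.99244359  -4.19134793 137.0939635 ]
[321.4 188.6] [321.6 199.3]
```

View pics/c8.png

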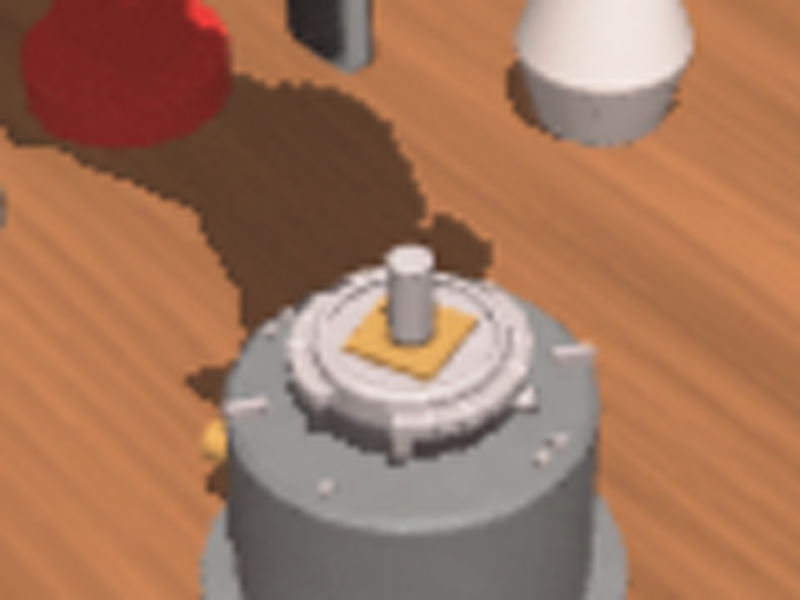

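The candle is home: its head stands on the bore at crop (410,290) with its top at about 137–138 mm. Now the lid.

servo_tool(
  rows=[
    {"x": -1.5,"y": 0.1,"z": 0.2,"turn": 0,"fingers": 6},
    {"x": -3,"y": 0.2,"z": 0.3,"turn": 0,"fingers": 6},
    {"x": -3.5,"y": 0.23,"z": 0.5,"turn": 0,"fingers": 6},
    {"x": -3.6,"y": 0.25,"z": 0.5,"turn": 0,"fingers": 6},
    {"x": -3.6,"y": 0.25,"z": 0.5,"turn": 0,"fingers": 6},
    {"x": -3.6,"y": 0.25,"z": 0.5,"turn": 0,"fingers": 6},
    {"x": -3.4,"y": 0.25,"z": 0.5,"turn": 0,"fingers": 6},
    {"x": -3,"y": 0.2,"z": 0,"turn": 0,"fingers": 6},
    {"x": -2,"y": 0.1,"z": 0,"turn": 0,"fingers": 6},
  ],
)

```text
clock: 9.08
position: [482.7, 267.1, 184.2]
ee_rot: [0.744, -0.668, -0.0, 0.001]
contact_force: [0.4, 0.5, 0.3]
gripper_width: 60.1
```

servo_tool(
  rows=[
    {"x": 0,"y": 0,"z": 0,"turn": -7,"fingers": 6},
    {"x": 0,"y": 0,"z": 0,"turn": -7,"fingers": 6},
    {"x": 0,"y": 0,"z": 0,"turn": -7,"fingers": 6},
    {"x": 0,"y": 0,"z": 0,"turn": -7,"fingers": 6},
    {"x": 0,"y": 0,"z": 0,"turn": -7,"fingers": 6},
    {"x": 0,"y": 0,"z": 0,"turn": -7,"fingers": 6},
    {"x": 0,"y": 0,"z": 0,"turn": -7,"fingers": 6},
    {"x": 0,"y": 0,"z": 0,"turn": -7,"fingers": 6},
    {"x": 0,"y": 0,"z": 0,"turn": -7,"fingers": 6},
    {"x": 0,"y": 0,"z": 0,"turn": -7,"fingers": 6},
  ],
)

```text
clock: 9.92
position: [483.5, 264.6, 184.5]
ee_rot: [0.993, -0.118, -0.001, 0.001]
contact_force: [0.3, 0.4, -0.0]
gripper_width: 59.9
```

servo_tool(
  rows=[
    {"x": 0,"y": 0,"z": 0,"turn": -7,"fingers": 6},
    {"x": 0,"y": 0,"z": 0,"turn": -7,"fingers": 6},
    {"x": 0,"y": 0,"z": 0,"turn": -1,"fingers": 6},
    {"x": 0,"y": 0,"z": 0,"turn": 0,"fingers": 6},
    {"x": 0,"y": 0,"z": 0,"turn": 0,"fingers": 6},
  ],
)

```text
clock: 10.33
position: [483.7, 264.7, 184.9]
ee_rot: [1.0, 0.008, -0.0, 0.0]
contact_force: [-0.5, 0.1, 0.1]
gripper_width: 59.9
```

Run:
```python
from h import *
p,d=arm.get_image("side"); cv2.imwrite("pics/c9.png",cv2.resize(p[90:210,160:320,::-1],(800,600),interpolation=cv2.INTER_CUBIC))
go(487.2,265.6,28.5,271.1); print(arm.read_state()['joints'].round(3))
```

```text
clk 10.38 pos [483.8 264.8 185.1] tooly yaw -89.03 tilt [-4.e-04 -3.e-04 -1.e+00] F [-0.4  0.3 -0.4] w 59.9
shift cm [ 0.35 -0.08 15.66] turn(deg) -0.13
[ 0.795  0.299 -0.242 -0.    -1.029  0.793]
```

View pics/c9.png

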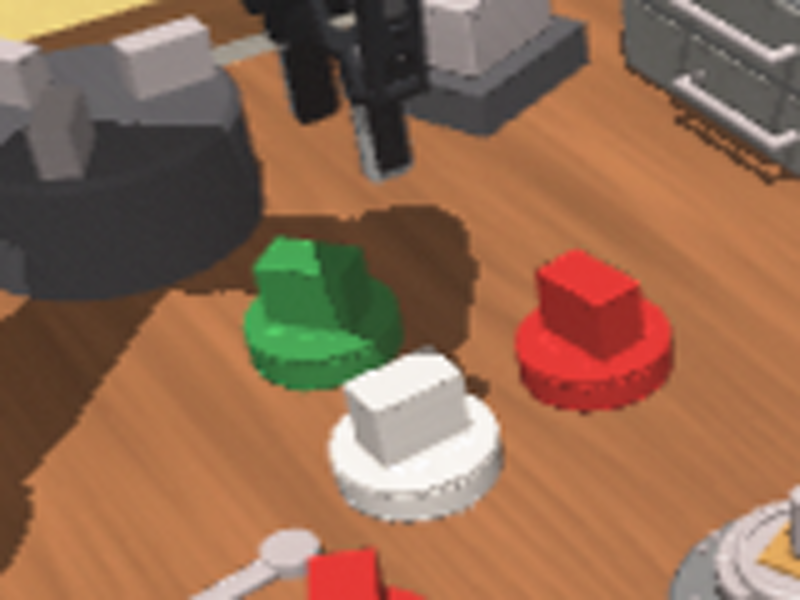

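servo_tool(
  rows=[
    {"x": 0.35,"y": -0.08,"z": 1.5,"turn": 0,"fingers": 6},
    {"x": 0,"y": 0,"z": 2.5,"turn": 0,"fingers": 6},
    {"x": 0,"y": 0,"z": 2.5,"turn": 0,"fingers": 6},
    {"x": 0,"y": 0,"z": 2.5,"turn": 0,"fingers": 6},
    {"x": 0,"y": 0,"z": 2.5,"turn": 0,"fingers": 6},
    {"x": 0,"y": 0,"z": 2,"turn": 0,"fingers": 6},
    {"x": 0,"y": 0,"z": 1.2,"turn": 0,"fingers": 6},
    {"x": 0,"y": 0,"z": 0.9,"turn": 0,"fingers": 6},
    {"x": 0,"y": 0,"z": 0,"turn": 0,"fingers": 6},
    {"x": 0,"y": 0,"z": 0,"turn": 0,"fingers": 6},
  ],
)

```text
clock: 11.22
position: [487.6, 265.9, 29.3]
ee_rot: [1.0, 0.009, 0.0, 0.0]
contact_force: [-1.0, -0.3, 0.7]
gripper_width: 60.1
```

Run:
```python
from h import *
go(487.2,265.6,28.5,271.1)
p,d=arm.get_image("side"); cv2.imwrite("pics/c10.png",cv2.resize(p[110:230,180:340,::-1],(800,600),interpolation=cv2.INTER_CUBIC))
```

```text
clk 11.22 pos [487.6 265.9  29.3] tooly yaw -88.93 tilt [ 0.e+00 -3.e-04 -1.e+00] F [-1.  -0.3  0.7] w 60.1
shift cm [-0.04  0.02  0.08] turn(deg) -0.03
```

View pics/c10.png

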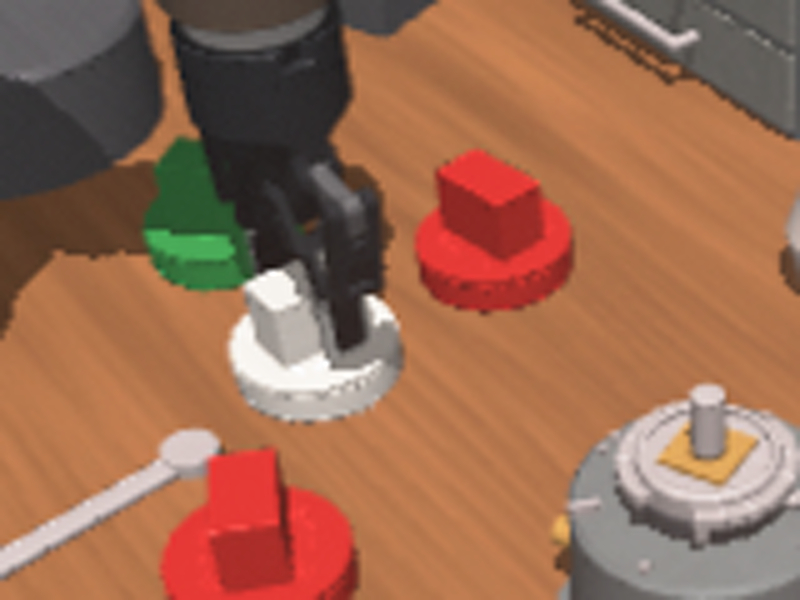

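The fingers straddle the white lid's grip, at crop (280,320), so I'm closing.

servo_tool(
  rows=[
    {"x": 0,"y": 0,"z": 0,"turn": 0,"fingers": 2},
    {"x": 0,"y": 0,"z": 0,"turn": 0,"fingers": 2},
    {"x": 0,"y": 0,"z": 0,"turn": 0,"fingers": 2},
    {"x": 0,"y": 0,"z": 0,"turn": 0,"fingers": 2},
    {"x": 0,"y": 0,"z": 0,"turn": 0,"fingers": 2},
    {"x": 0,"y": 0,"z": 0,"turn": 0,"fingers": 2},
  ],
)

```text
clock: 11.77
position: [488.1, 266.3, 30.5]
ee_rot: [1.0, 0.01, 0.001, -0.001]
contact_force: [-1.8, 0.1, 6.5]
gripper_width: 29.1
```

servo_tool(
  rows=[
    {"x": 0,"y": 0,"z": -0.5,"turn": 0,"fingers": 2},
    {"x": 0,"y": 0,"z": -1.5,"turn": 0,"fingers": 2},
    {"x": 0,"y": 0,"z": -2.5,"turn": 0,"fingers": 2},
    {"x": 0,"y": 0,"z": -3,"turn": 0,"fingers": 2},
    {"x": 0,"y": 0,"z": -3,"turn": 0,"fingers": 2},
    {"x": 0,"y": 0,"z": -3,"turn": 0,"fingers": 2},
    {"x": 0,"y": 0,"z": -2.5,"turn": 0,"fingers": 2},
    {"x": 0,"y": 0,"z": -1.5,"turn": 0,"fingers": 2},
    {"x": 0,"y": 0,"z": 0,"turn": 0,"fingers": 2},
    {"x": 0,"y": 0,"z": 0,"turn": 0,"fingers": 2},
  ],
)

```text
clock: 12.6
position: [486.9, 265.6, 204.1]
ee_rot: [1.0, 0.009, -0.0, -0.0]
contact_force: [-0.6, -0.4, -2.0]
gripper_width: 29.4
```

Run:
```python
from h import *
p,d=arm.get_image("side"); cv2.imwrite("pics/c11.png",cv2.resize(p[50:200,170:370,::-1],(800,600),interpolation=cv2.INTER_CUBIC))
go(530.9,-3.7,190,293.5)
```

```text
clk 12.65 pos [486.4 265.1 202.9] tooly yaw -88.95 tilt [-0.0026 -0.001  -1.    ] F [-0.1 -0.3 -1.3] w 28.9
shift cm [ 3.97 26.96  1.3 ] turn(deg) -22.45
```

View pics/c11.png

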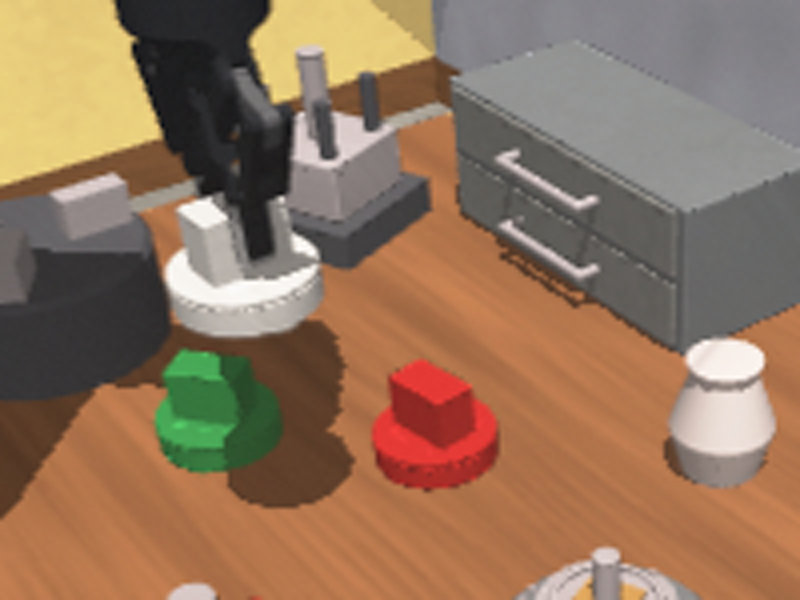

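servo_tool(
  rows=[
    {"x": 0.2,"y": 1.3,"z": 0,"turn": 0,"fingers": 2},
    {"x": 0.4,"y": 2.5,"z": 0,"turn": 0,"fingers": 2},
    {"x": 0.5,"y": 3.2,"z": 0,"turn": 0,"fingers": 2},
    {"x": 0.5,"y": 3.4,"z": 0,"turn": 0,"fingers": 2},
    {"x": 0.5,"y": 3.5,"z": 0,"turn": 0,"fingers": 2},
    {"x": 0.5,"y": 3.5,"z": 0,"turn": 0,"fingers": 2},
    {"x": 0.5,"y": 3.5,"z": 0,"turn": 0,"fingers": 2},
    {"x": 0.4,"y": 3,"z": 0,"turn": 0,"fingers": 2},
    {"x": 0.3,"y": 2,"z": 0,"turn": 0,"fingers": 2},
    {"x": 0.17,"y": 1.06,"z": 0,"turn": 0,"fingers": 2},
  ],
)

```text
clock: 13.48
position: [530.9, -6.1, 202.2]
ee_rot: [1.0, 0.008, -0.002, 0.001]
contact_force: [-0.2, 0.1, -1.1]
gripper_width: 29.4
```

servo_tool(
  rows=[
    {"x": 0,"y": 0,"z": 0,"turn": -4,"fingers": 2},
    {"x": 0,"y": 0,"z": 0,"turn": -5,"fingers": 2},
    {"x": 0,"y": 0,"z": 0,"turn": -5,"fingers": 2},
    {"x": 0,"y": 0,"z": 0,"turn": -5,"fingers": 2},
    {"x": 0,"y": 0,"z": 0,"turn": -3.5,"fingers": 2},
    {"x": 0,"y": 0,"z": 0,"turn": 0,"fingers": 2},
    {"x": 0,"y": 0,"z": 0,"turn": 0,"fingers": 2},
    {"x": 0,"y": 0,"z": 0,"turn": 0,"fingers": 2},
  ],
)

```text
clock: 14.15
position: [531.8, -3.0, 203.5]
ee_rot: [0.979, 0.204, -0.001, -0.0]
contact_force: [0.0, 0.5, -0.7]
gripper_width: 28.9
```

Run:
```python
from h import *
p,d=arm.get_image("side"); cv2.imwrite("pics/c12.png",cv2.resize(p[110:245,240:420,::-1],(800,600),interpolation=cv2.INTER_CUBIC)); np.save("pics/s12.npy",d);np.save("pics/s12c.npy",p)
p,d=arm.get_image("top"); cv2.imwrite("pics/c12t.png",cv2.resize(p[140:260,250:410,::-1],(800,600),interpolation=cv2.INTER_CUBIC)); np.save("pics/t12.npy",d);np.save("pics/t12c.npy",p)
go(530.9,-3.7,190,293.5)
```

```text
clk 14.25 pos [532.   -3.  203.9] tooly yaw -66.45 tilt [-8.e-04 -2.e-04 -1.e+00] F [ 0.1  0.9 -2.3] w 29.4
shift cm [-0.13  0.02  1.39] turn(deg) 0.05
```

View pics/c12.png

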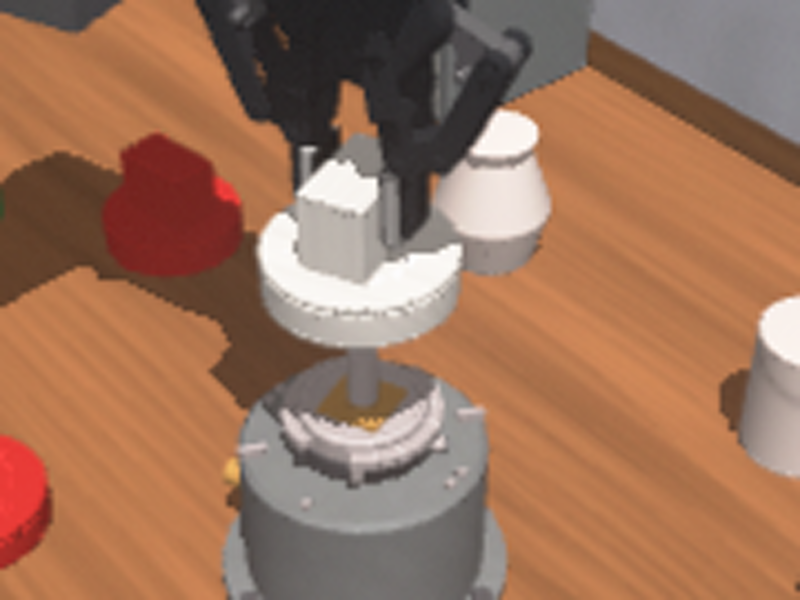

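View pics/c12t.png

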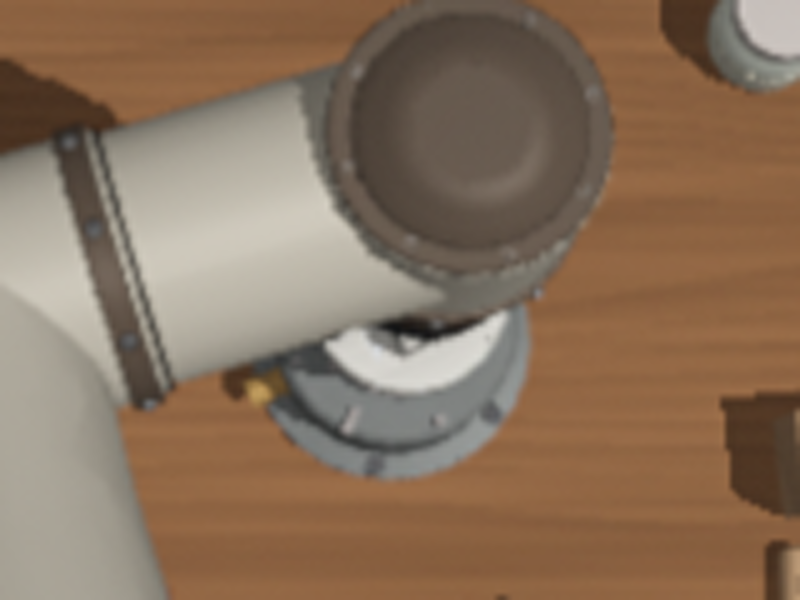

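```bash
cat > fit.py <<'E'
from h import *
from scipy.optimize import least_squares
def fit(d,rgb,z0,roi=(270,140,110,80)):
    C=cloud("side",d); x,y,w,h=roi; P=C[y:y+h,x:x+w].reshape(-1,3); c=rgb[y:y+h,x:x+w].reshape(-1,3).astype(int)
    white=(c.max(1)-c.min(1)<25)&(c.min(1)>120)
    S=P[white&(P[:,2]>z0+3)&(P[:,2]<z0+20)]
    S=S[np.hypot(S[:,0]-530,S[:,1]+4)<50]
    f=lambda p:np.hypot(S[:,0]-p[0],S[:,1]-p[1])-42.5
    r=least_squares(f,[530,-4],loss='soft_l1'); print("skirt",len(S),r.x.round(2),"rms",np.sqrt(np.mean(f(r.x)**2)).round(2))
    sh=P[white&(abs(P[:,2]-z0-23)<4)]; print("shoulder z",len(sh),np.median(sh[:,2]).round(2))
    G=P[white&(abs(P[:,2]-z0-60)<4)]; print("grip top",len(G),np.median(G[:,2]).round(2),G.mean(0).round(1))
    # end face
    F=P[(c.max(1)-c.min(1)<25)&(c.min(1)>90)&(P[:,2]>z0+27)&(P[:,2]<z0+56)]
    F=F[(np.hypot(F[:,0]-530,F[:,1]+4)<32)&(F[:,0]<525)]
    if len(F)>10:
        (vx,vy,px,py)=cv2.fitLine(F[:,:2].astype(np.float32),cv2.DIST_HUBER,0,.01,.01).ravel(); print("end face",len(F),F.mean(0).round(1),"dir",np.degrees(np.arctan2(vy,vx)).round(1))
E
python3 - <<'E'
from fit import *
fit(np.load("pics/s12.npy"),np.load("pics/s12c.npy"),173.4)
# candle ref in same view
d=np.load("pics/s12.npy");C=cloud("side",d);P=C[185:202,312:332].reshape(-1,3);K=P[(P[:,2]>114)&(P[:,2]<136)];K=K[np.hypot(K[:,0]-530,K[:,1]+4)<9]
f=lambda p:np.hypot(K[:,0]-p[0],K[:,1]-p[1])-7
print("candle",len(K),least_squares(f,[530,-4],loss='soft_l1').x)
E
```

```text
skirt 316 [530.87  -2.39] rms 0.8
shoulder z 570 195.82
grip top 229 232.72 [522.6  -5.6 232.6]
end face 242 [510.3 -14.  215.2] dir -63.6
candle 58 [531.61251263  -2.50543966]
```

Run:
```python
from h import *
go(532.7,-3.3,142,293.5)
```

```text
clk 14.25 pos [532.   -3.  203.9] tooly yaw -66.45 tilt [-8.e-04 -2.e-04 -1.e+00] F [ 0.1  0.9 -2.3] w 29.4
shift cm [0.06 0.05 6.19] turn(deg) 0.05
```

servo_tool(
  rows=[
    {"x": 0.06,"y": 0.05,"z": 0.5,"turn": 0,"fingers": 2},
    {"x": 0,"y": 0,"z": 1,"turn": 0,"fingers": 2},
    {"x": 0,"y": 0,"z": 1.2,"turn": 0,"fingers": 2},
    {"x": 0,"y": 0,"z": 1.2,"turn": 0,"fingers": 2},
    {"x": 0,"y": 0,"z": 1,"turn": 0,"fingers": 2},
    {"x": 0,"y": 0,"z": 0.8,"turn": 0,"fingers": 2},
    {"x": 0,"y": 0,"z": 0.5,"turn": 0,"fingers": 2},
    {"x": 0,"y": 0,"z": 0,"turn": 0,"fingers": 2},
    {"x": 0,"y": 0,"z": 0,"turn": 0,"fingers": 2},
  ],
)

```text
clock: 15.0
position: [533.1, -3.3, 142.2]
ee_rot: [0.979, 0.204, -0.0, 0.0]
contact_force: [0.4, 1.1, -1.2]
gripper_width: 29.0
```

Run:
```python
from fit import *
p,d=arm.get_image("side"); cv2.imwrite("pics/c13.png",cv2.resize(p[130:250,250:410,::-1],(800,600),interpolation=cv2.INTER_CUBIC))
go(532.7,-3.3,123,293.5)
fit(d,p,111)
```

```text
clk 15.05 pos [533.4  -3.2 142.7] tooly yaw -66.4 tilt [ 8.e-04 -0.e+00 -1.e+00] F [ 0.   0.3 -1.6] w 29.3
shift cm [-0.07 -0.02  1.97] turn(deg) 0.1
skirt 262 [532.25  -2.66] rms 0.78
shoulder z 536 134.46
grip top 227 171.44 [523.7  -5.7 171.2]
end face 195 [511.1 -14.3 153.1] dir -64.7
```

View pics/c13.png

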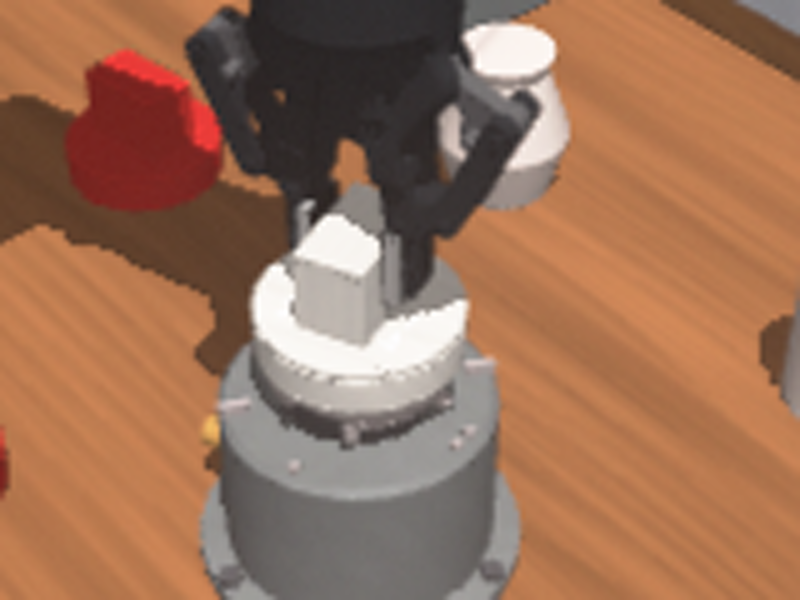

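servo_tool(
  rows=[
    {"x": -0.07,"y": -0.02,"z": 0.3,"turn": 0,"fingers": 2},
    {"x": 0,"y": 0,"z": 0.3,"turn": 0,"fingers": 2},
    {"x": 0,"y": 0,"z": 0.2,"turn": 0,"fingers": 2},
    {"x": 0,"y": 0,"z": 0.2,"turn": 0,"fingers": 2},
    {"x": 0,"y": 0,"z": 0,"turn": 0,"fingers": 2},
  ],
)

```text
clock: 15.47
position: [531.9, -3.4, 131.9]
ee_rot: [0.979, 0.204, -0.0, -0.0]
contact_force: [-0.1, -0.1, -1.3]
gripper_width: 28.9
```

servo_tool(
  rows=[
    {"x": 0,"y": 0,"z": 0.2,"turn": 0,"fingers": 2},
    {"x": 0,"y": 0,"z": 0.1,"turn": 0,"fingers": 2},
    {"x": 0,"y": 0,"z": 0.1,"turn": 0,"fingers": 2},
    {"x": 0,"y": 0,"z": 0,"turn": 0,"fingers": 2},
  ],
)

```text
clock: 15.8
position: [532.1, -3.4, 128.1]
ee_rot: [0.979, 0.204, -0.0, -0.0]
contact_force: [-0.3, 0.4, -1.9]
gripper_width: 29.1
```

The lid's edge is already below the collar's top with no contact force, so the lugs are in the gaps.

servo_tool(
  rows=[
    {"x": 0,"y": 0,"z": 0.2,"turn": 0,"fingers": 2},
    {"x": 0,"y": 0,"z": 0.1,"turn": 0,"fingers": 2},
    {"x": 0,"y": 0,"z": 0.1,"turn": 0,"fingers": 2},
    {"x": 0,"y": 0,"z": 0.1,"turn": 0,"fingers": 2},
    {"x": 0,"y": 0,"z": 0,"turn": 0,"fingers": 2},
  ],
)

```text
clock: 16.22
position: [532.1, -3.4, 123.1]
ee_rot: [0.979, 0.204, -0.0, -0.0]
contact_force: [-0.2, -0.4, -1.7]
gripper_width: 29.2
```

Run:
```python
from fit import *
p,d=arm.get_image("side"); cv2.imwrite("pics/c14.png",cv2.resize(p[130:250,250:410,::-1],(800,600),interpolation=cv2.INTER_CUBIC))
go(532,-3.3,123,293.5)
fit(d,p,92.5)
```

```text
clk 16.27 pos [532.2  -3.4 123.2] tooly yaw -66.41 tilt [-3.e-04 -1.e-04 -1.e+00] F [ 0.5 -0.3 -1.4] w 28.8
shift cm [-0.01 -0.02  0.02] turn(deg) 0.09
skirt 251 [531.19  -2.84] rms 0.77
shoulder z 516 115.25
grip top 218 152.18 [523.1  -5.5 152.1]
end face 188 [510.4 -14.5 134. ] dir -64.3
```

View pics/c14.png

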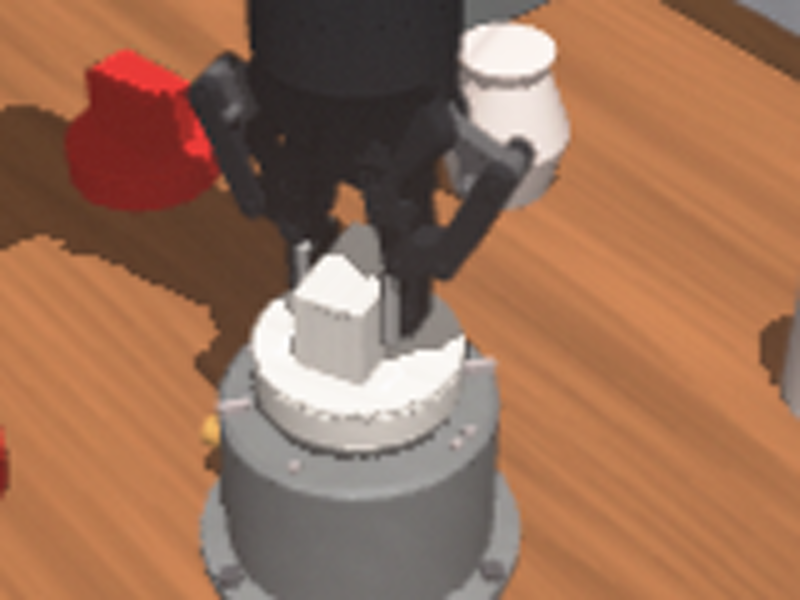

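servo_tool(
  rows=[
    {"x": 0,"y": 0,"z": 0.1,"turn": 0,"fingers": 2},
    {"x": 0,"y": 0,"z": 0.05,"turn": 0,"fingers": 2},
    {"x": 0,"y": 0,"z": 0,"turn": 0,"fingers": 2},
  ],
)

```text
clock: 16.52
position: [532.4, -3.3, 122.5]
ee_rot: [0.979, 0.205, 0.0, 0.0]
contact_force: [-1.3, 0.0, 3.9]
gripper_width: 28.9
```

The lid is seated and pressing with about 5 N. Now I turn it clockwise, in tool-z-positive steps.

servo_tool(
  rows=[
    {"x": 0,"y": 0,"z": 0,"turn": 0,"fingers": 2},
    {"x": 0,"y": 0,"z": 0,"turn": 2,"fingers": 2},
    {"x": 0,"y": 0.01,"z": 0,"turn": 4,"fingers": 2},
    {"x": 0,"y": 0.01,"z": 0,"turn": 4,"fingers": 2},
    {"x": 0,"y": 0.01,"z": 0,"turn": 4,"fingers": 2},
    {"x": 0,"y": 0.01,"z": 0,"turn": 4,"fingers": 2},
    {"x": 0,"y": 0.01,"z": 0,"turn": 4,"fingers": 2},
    {"x": 0,"y": 0.01,"z": 0,"turn": 4,"fingers": 2},
    {"x": 0,"y": 0.01,"z": 0,"turn": 4,"fingers": 2},
    {"x": 0,"y": 0,"z": 0,"turn": 0,"fingers": 2},
  ],
)

```text
clock: 17.35
position: [533.0, -4.1, 122.5]
ee_rot: [0.998, -0.056, 0.001, 0.0]
contact_force: [-0.3, -0.4, 4.8]
gripper_width: 29.2
```

Run:
```python
from fit import *
p,d=arm.get_image("side"); cv2.imwrite("pics/c15.png",cv2.resize(p[130:250,250:410,::-1],(800,600),interpolation=cv2.INTER_CUBIC))
go(532,-4.4,122.3,245.5); print(arm.read_state()['wrist_torque'].round(2))
fit(d,p,92.)
```

```text
clk 17.4 pos [533.   -4.1 122.5] tooly yaw -96.31 tilt [ 1.8e-03 -1.0e-04 -1.0e+00] F [-0.  -0.2  5.2] w 29.3
shift cm [-0.1   0.04  0.02] turn(deg) 18.19
[-0.11  0.27 -0.02]
skirt 257 [531.97  -2.92] rms 0.78
shoulder z 521 114.88
grip top 132 151.48 [517.6  -3.  151.4]
end face 195 [511.7 -10.1 133.5] dir -68.6
```

View pics/c15.png

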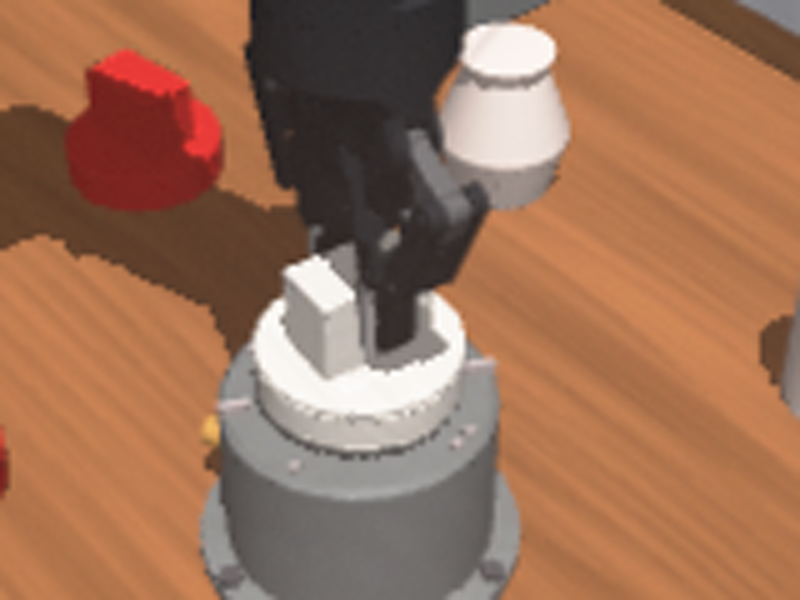

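servo_tool(
  rows=[
    {"x": -0.02,"y": 0.01,"z": 0,"turn": 4,"fingers": 2},
    {"x": -0.02,"y": 0.01,"z": 0,"turn": 4,"fingers": 2},
    {"x": -0.02,"y": 0.01,"z": 0,"turn": 4,"fingers": 2},
    {"x": -0.02,"y": 0.01,"z": 0,"turn": 4,"fingers": 2},
    {"x": 0,"y": 0,"z": 0,"turn": 2,"fingers": 2},
    {"x": 0,"y": 0,"z": 0,"turn": 0,"fingers": 2},
    {"x": 0,"y": 0,"z": 0,"turn": 0,"fingers": 2},
    {"x": 0,"y": 0,"z": 0,"turn": 0,"fingers": 2},
  ],
)

```text
clock: 18.07
position: [532.5, -4.6, 122.5]
ee_rot: [0.978, -0.21, 0.001, -0.0]
contact_force: [2.0, -3.0, 4.5]
gripper_width: 29.4
```

Run:
```python
from fit import *
p,d=arm.get_image("side"); cv2.imwrite("pics/c16.png",cv2.resize(p[130:250,250:410,::-1],(800,600),interpolation=cv2.INTER_CUBIC))
go(532,-4.4,122.3,245.5); print(arm.read_state()['wrist_torque'].round(2),abs(arm.read_state()['joint_vel']).max())
fit(d,p,92.)
```

```text
clk 18.12 pos [532.5  -4.6 122.5] tooly yaw -114.3 tilt [ 2.3e-03 -4.0e-04 -1.0e+00] F [ 1.8 -2.5  5.5] w 29.4
shift cm [-0.05  0.    0.02] turn(deg) 0.2
[-1.02 -0.35  0.09] 0.0012947870283685921
skirt 255 [531.63  -2.88] rms 0.74
shoulder z 533 114.79
grip top 88 151.55 [514.3   1.9 151.4]
end face 142 [510.2  -7.7 134. ] dir -66.9
```

View pics/c16.png

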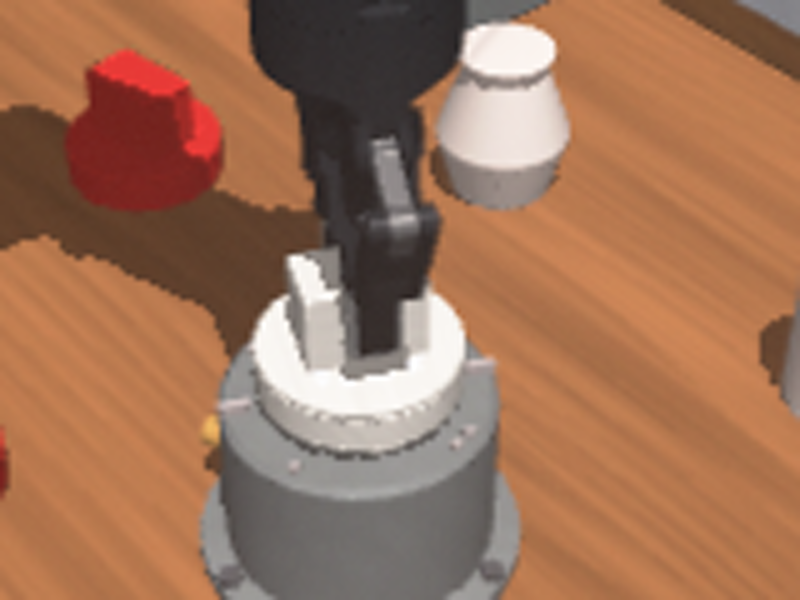

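Picture c16 shows the grip's foot line running from crop (310,368) to (430,345). That is parallel to the line through the two long ridges at (237,405) and (480,365). The lid is down, the arm is still and the lid is gripped, so I'm handing in.

Run:
```python
from h import *
go(532,-4.4,122.3,245.5)
print(arm.job_done())
```

```text
clk 18.12 pos [532.5  -4.6 122.5] tooly yaw -114.3 tilt [ 2.3e-03 -4.0e-04 -1.0e+00] F [ 1.8 -2.5  5.5] w 29.4
shift cm [-0.05  0.    0.02] turn(deg) 0.2
the job is handed in; nothing more can be done
None
```

The candle is in the bore with its head on the mouth. The aluminium lid is down over it, turned clockwise to half way, and I handed in at about 18 s still gripping it. The hand-in gave no verdict.

**Candle:** it met about 11 N on seating, and after release it stood upright with its head top at about 137–138 mm, where it should be.

**Lid:**
- **Depth:** the shoulder measured 114.8 mm against 115 mm expected, with the arm pressing down about 5 N.
- **Turn:** by the gripper's angle the lid turned 48 degrees. Its grip is at about -24.3 degrees, against ridges measured at -23.3 to -24.6. I could not read the ring directly; if the lid followed the gripper it should be near 0.68 rad.
- **Hold:** the fingers stopped at 29.4 mm on the 30 mm grip, and the arm was still.

**Disagreements:**
- The two cameras differed by about 2 mm on the pot's position.
- The gripper read 10.6 mm on the candle's 14 mm head.
- Fitting the lid's end face gave a direction about 2 degrees off the gripper's angle before the turn. Afterwards that fit no longer followed the gripper, so I relied on the gripper's angle and the picture.

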